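# Clip the pan thermometer onto a saucepan with its lid ajar

## Robot

A 6-joint arm with a two-finger parallel gripper is mounted at the origin on a cart in front of the work surface, level with it; the furniture and walls round the work are solid. World frame = base frame: x ahead of the robot, y to its left, z up, the work surface at z = 0. Lengths are in m, angles in rad, forces in N, time in s.
With the tool pointing down it reaches from about 0.3 to 0.75 m from the base axis. Payload 8.5 kg.
Tool frame: the origin (TCP) lies between the finger pads; the fingertips stand 25 mm ahead of it and the grasp point (between the pads) lies 6 mm ahead of it; z points along the fingers, y is the line along which they close (so a half turn about z gives the same grasp; the last joint's range is limited). The gripper opens to 88 mm and grips with 3 to 60 N. Pads are 18 mm wide; open, the fingers measure 123 mm over their backs; the gripper's body (75 mm by 187 mm) begins 45 mm behind the grasp point.
Start: joints at [0.91, 0.381, 1.297, -0, 1.464, -0.215], TCP at [0.237, 0.496, 0.264] pointing down, gripper open.
Joint ranges: [-3.11, 3.11], [-0.89, 2.33], [0.22, 2.48], [-1.42, 4.56], [0.17, 2.85], [-2.88, 2.88]. Speed limits (rad/s): [2.39, 2.39, 3.14, 3.14, 3.14, 3.14].

## Interface

Orientations are given as a 3x3 rotation matrix whose columns are the frame's x, y, z axes.
In Python, from workcell import r gives the robot as it stands.
- The arm moves only by the tool arm_command, never from a script. Its argument "steps" is a list of rows, each a list of 7 numbers: the shift along the tool's x, y, z in m, then the turn, a rotation vector about the tool's x, y, z in rad, then the opening, from 0 (shut) to 1 (fully open). A call has exactly 8 rows; each row shifts and turns the commanded pose from where the row before left it, along the tool's axes as they then stand; what a row does not reach is not made up. A row lasts 1/12 s, in which the tool goes at most 41.7 mm and 7.16 degrees, less where a joint would pass 70% of its speed; a pose out of reach is approached as far as the arm can. A call is refused whole if a number of a shift passes 0.0417 or a number of a turn 0.125, either way. A call with a gripper value outside its range is refused whole. The fingers move at their own pace and stop on an object; "newtons" is the grip in N (left out, the last holds). Time passes only in rows, so rows that do not move let the fingers close, or fill a call up. It gives the time, the measured TCP pose, the force, the opening and the grip force at its end, in the units of the state.
- r.observe(): the state, without advancing time (a new reading comes with each control period).
- r.snapshot(name): name is "scene" or "top"; returns the picture (420x560x3 uint8, red, green, blue); there is no depth.
- r.camera_model(name): a dict with "fx", "fy", "cx", "cy" (pixels), "world_from_camera" (4x4, takes a point from camera to world coordinates). Camera axes: x right, y down, z forward; pixel columns grow to the right and rows downward; lengths in m; the calibration is good to about 2 mm. A picture is of the moment at which its call begins. camera_model takes no time and is no camera call.
- r.job_done(): hands the job in; it is judged then, once.
Trained networks look in the newest picture that a camera, given by its name, has taken for a name from the list of things; names that differ only in an ending like _2 or _b are one class to them, and where a whole thing is asked for, a point or a joint stands for the part that bears it (a point fixed in the world has none). Each returns a list of dicts, best first, with "score" (0 to 1); they miss things now and then, are a little off and sometimes report something else, mostly with a low value. They report only what shows in the picture. A call takes as long as a camera call.
- r.find_in(camera, query): "pixel" ([column, row] in pixels, amid what is visible of it).
- r.cut_out(camera, query): "region" (420x560 bool, what is visible of it) and "pixel" ([column, row] in pixels, amid what is visible of it).
- r.spot_point(camera, query): "pixel" ([column, row] in pixels: a listed point, or the origin of a listed thing).
The state is a dict: "clock": time; "qpos": joint angles; "dq": joint speeds; "joint_efforts": joint torques, N m; "position": TCP position; "tool_rot": TCP orientation; "wrist_force": force on the tool from outside, world axes, zero at the start; "moment": the same for the moment, N m; "grip_width": finger opening in m; "finger_force": force on a finger pad.
Only numpy, scipy, OpenCV 4.12 (cv2) and the standard library are available. Lean on these libraries where they do the work, as an engineer would, in place of code of your own. Each camera call takes 0.05 s, during which the arm holds its last target. There are 200 camera calls.

## Task

Move the thermometer from the milk jug to the saucepan: slide the pan's lid ajar without lifting it, so that a crescent about as wide as two fingers stays open at a free stretch of rim between the handles, then squeeze the thermometer's sprung clip and let it close on the bare rim there, with the blade hanging upright inside the pan, the sprung jaw outside and the clip pushed right down onto the rim. Leave the lid resting ajar on the pan, and do not drag or knock over the pan, the jug or the things standing round them.

Things in the scene. Friction and masses are not known exactly. Their poses are not given: they have to be found in the camera images.
- saucepan: brushed steel saucepan, 160 mm outer diameter, 95 mm tall, wall 3 mm, base 4 mm thick, 0.95 kg, loose. Origin: centre of its underside, z up. Two black loop handles at its own +y and -y sides, each 55 mm long round the rim and reaching 107 mm from the axis, at 65 to 79 mm height, below the rim. Starts covered by the lid
- pan_rim (a point): centre of the pan's mouth, at the height of the top of its rim (95 mm above its underside)
- pan_lid: flat steel lid, a disc 166 mm across, 4 to 7 mm thick, without a lip, 0.26 kg, loose on the pan's rim. Origin: centre of its underside. In its middle a black knob of 32 mm diameter, side upright from 20 to 30 mm and top 36 mm above the underside; pushed sideways at the knob with 1 to 4 N it slides across the rim, and rests level with its centre up to 70 mm off the pan's axis
- milk_jug: straight steel milk jug, 94 mm outer diameter, 115 mm tall, wall 3 mm, 0.6 kg, open, loose. Origin: centre of its underside, z up. Strap handle at its own +x side, reaching 79 mm from the axis; the thermometer starts clipped to the rim at its -x side
- thermometer: pan thermometer, 0.14 kg: steel plate 26 mm wide (along y), 3 mm thick, glass tube on its front (to x = -10 mm), sprung clip on its back. Origin: middle of the plate's back face, level with the underside of the clip's bridge, which sits on the rim when fully down. z up along the plate; +x from the plate's back to the jaw, outward from the vessel it is clipped to
- levers (a point): point to squeeze, 40 mm above the origin, midway between the two black thumb levers (24 mm wide, tops 59 mm above the origin, free from 22 mm up). Clipped on a rim they spread upward: outer faces 21 mm apart at the foot, about 34 mm at the top. Squeezed across the thermometer's x (8 N; hold with 15 to 25 N) they become parallel, 19 mm apart, and the jaw opens
- clip_jaw (a joint): clip opening in rad: 0 = jaw shut on the plate, 0.42 = squeezed fully open (a stop), about 0.07 to 0.12 gripping a 3 mm wall. The jaw's rubber pad, 16 mm wide, meets the plate's back 26 mm below the origin; it presses with 4 N on a wall and stands 17 mm off the plate when fully open. Hinge 14 mm above and 13 mm in +x from the origin
- blade_tip (a point): lower end of the blade, 75 mm below the origin. The plate's lever leans 0.2 rad to -x: while upright fingers squeeze the levers fully, the whole thermometer tips by 0.2 rad, blade tip to -x (into the vessel), open jaw as much to +x; the origin then lies 8 mm to the -x side of the middle between the fingers. It comes upright again as the clip closes on a wall
- oil_bottle: bystander: glass bottle of olive oil, 62 mm diameter, 264 mm tall; origin at the centre of its underside
- pepper_mill: bystander: dark wooden pepper mill, 58 mm diameter, 170 mm tall; origin at the centre of its underside
- spice_jar: bystander: small spice jar with a green cap, 46 mm diameter, 106 mm tall; origin at the centre of its underside
- floral_mug: bystander: mug with a flower pattern, 82 mm diameter and 116 mm long with its handle, 108 mm tall; origin under the middle of its length, handle at its own -y side, axis of the cup 17 mm to +y

How it is judged:
At the end, for the whole second after the job is handed in: Thermometer let go, clipped on the pan rim: bridge within 5 mm of the rim, upright within 0.15 rad, blade inside, jaw outside (clip open 0.045 to 0.19 rad). Lid level on the rim, its centre 28 to 65 mm off the pan axis. All at rest, pan and jug upright (angle between thermometer's own z axis and vertical below 0.15 rad and z of thermometer in the frame of pan_rim between -0.003 and 0.005 m and horizontal distance between thermometer and pan_rim between 0.071 and 0.08 m and horizontal distance between blade_tip and pan_rim below 0.079 m and value of joint clip_jaw between 0.045 and 0.19 rad and horizontal distance between pan_lid and pan_rim between 0.028 and 0.065 m and z of pan_lid in the frame of pan_rim between -0.004 and 0.004 m and angle between pan_lid's own z axis and vertical below 0.06 rad and linear speed of each of thermometer, pan_lid, saucepan below 0.02 m/s and angle between each of saucepan, milk_jug's own z axis and vertical below 0.05 rad); the robot touches nothing.
It fails at once if the lid is lifted more than 15 mm off the pan's rim or falls into the pan (z of pan_lid in the frame of pan_rim above 0.015 m or z of pan_lid in the frame of pan_rim below -0.015 m).
It fails at once if the saucepan is dragged more than 40 mm or tipped (distance of saucepan from where it was at the start of the episode above 0.04 m or angle between saucepan's own z axis and vertical above 0.2 rad).
It fails at once if the milk jug is dragged more than 40 mm or tipped (distance of milk_jug from where it was at the start of the episode above 0.04 m or angle between milk_jug's own z axis and vertical above 0.3 rad).
It fails at once if the oil bottle, pepper mill, spice jar or mug is moved more than 25 mm or tipped (distance of any of oil_bottle, pepper_mill, spice_jar, floral_mug from where it was at the start of the episode above 0.025 m or angle between any of oil_bottle, pepper_mill, spice_jar, floral_mug's own z axis and vertical above 0.3 rad).
It also fails if it takes over 64 s, if anything falls off the work surface, if the arm or the gripper's body presses on something with over 40 N, if the wrist force passes 120 N, or if a joint passes its speed limit or range.

## Working session

There is one attempt and no reset: what is moved stays moved. The work goes in short steps, Python scripts to look and compute and a tool call to move; the robot and the scene stay as the last step left them, time stands still between calls to the robot, and variables do not carry over. Pictures are saved under pics/ and viewed, at most 12 in all, crops included, and the job is handed in when it is done.

Besides the shell and the picture viewer there is one more tool, called after "Call:" as a command line: name --pt "numbers of a row" for each row, then --argument value for the rest. arm_command: Moves the arm, as the interface text tells. Its arguments: {"type":"object","properties":{"steps":{"type":"array"},"newtons":{"type":"number"}},"required":["steps"]}

```bash
mkdir -p pics; ls; cat > h.py <<'E'
import numpy as np, cv2
from workcell import r
def cam(n):
    c=r.camera_model(n); return c,np.array(c["world_from_camera"])
def proj(n,P):
    c,T=cam(n); p=np.linalg.inv(T)@np.append(P,1); return np.array([c["fx"]*p[0]/p[2]+c["cx"],c["fy"]*p[1]/p[2]+c["cy"]])
def ray(n,px):
    c,T=cam(n); d=T[:3,:3]@np.array([(px[0]-c["cx"])/c["fx"],(px[1]-c["cy"])/c["fy"],1]); return T[:3,3],d
def atz(n,px,z):
    o,d=ray(n,px); return o+d*(z-o[2])/d[2]
def save(n,f):
    im=r.snapshot(n); cv2.imwrite("pics/"+f,cv2.cvtColor(im,cv2.COLOR_RGB2BGR)); return im
E
python3 - <<'E'
from h import *
np.set_printoptions(precision=3,suppress=True)
for n in("scene","top"):
    save(n,n+"0.png"); c,T=cam(n); print(n,c["fx"],T)
    for q,z in [("saucepan",0),("pan_rim",.095),("pan_lid",.095),("milk_jug",0),("thermometer",.115),("levers",.155),("blade_tip",.04),("oil_bottle",0),("pepper_mill",0),("spice_jar",0),("floral_mug",0)]:
        L=r.spot_point(n,q)
        for d in L[:2]: print(q,np.round(d["pixel"],1),round(d["score"],2),atz(n,d["pixel"],z))
print(r.observe()["clock"],r.observe()["tool_rot"])
E
```

```text
pics
scene 527.9667019590516 [[ 0.512 -0.472  0.717 -0.415]
 [-0.859 -0.267  0.438 -0.545]
 [-0.015 -0.84  -0.542  0.811]
 [ 0.     0.     0.     1.   ]]
saucepan [242.9 225.6] 0.72 [0.503 0.167 0.   ]
pan_lid [240.5 197.1] 0.6 [0.496 0.162 0.095]
milk_jug [331.7 256.9] 0.7 [ 0.501 -0.099  0.   ]
thermometer [327.6 229.7] 0.7 [ 0.454 -0.11   0.115]
levers [326.2 217.4] 0.89 [ 0.444 -0.111  0.155]
levers [239.4 196.1] 0.19 [0.422 0.108 0.155]
pepper_mill [266.  266.4] 0.68 [0.391 0.021 0.   ]
pepper_mill [389.4 229.3] 0.25 [ 0.679 -0.178  0.   ]
spice_jar [329.2 217.7] 0.98 [ 0.649 -0.016  0.   ]
floral_mug [393.  228.2] 0.8 [ 0.688 -0.184  0.   ]
top 509.03209939207227 [[ 0.005 -0.985  0.173  0.344]
 [-1.    -0.008 -0.015  0.029]
 [ 0.016 -0.173 -0.985  1.1  ]
 [ 0.     0.     0.     1.   ]]
saucepan [373.4 140.4] 0.33 [ 0.681 -0.18   0.   ]
pan_lid [210.3 208.8] 0.65 [0.507 0.168 0.095]
milk_jug [338.  220.1] 0.96 [ 0.499 -0.098  0.   ]
thermometer [352.4 233.4] 0.57 [ 0.457 -0.112  0.115]
levers [353.6 237.9] 0.66 [ 0.444 -0.109  0.155]
blade_tip [342.  235.9] 0.74 [ 0.46  -0.101  0.04 ]
oil_bottle [172.2 160.3] 0.97 [0.631 0.269 0.   ]
pepper_mill [282.  273.7] 0.63 [0.383 0.024 0.   ]
pepper_mill [210.4 209.3] 0.47 [0.521 0.181 0.   ]
spice_jar [300.9 155.3] 0.7 [ 0.645 -0.017  0.   ]
floral_mug [375.  141.1] 0.97 [ 0.679 -0.183  0.   ]
1.2 [[-0.902  0.431  0.   ]
 [ 0.431  0.902 -0.   ]
 [-0.    -0.    -1.   ]]
```

```bash
python3 -c "
import cv2
a=cv2.imread('pics/scene0.png')[100:320,130:430];b=cv2.imread('pics/top0.png')[90:310,130:430]
cv2.imwrite('pics/c0.png',cv2.vconcat([cv2.resize(x,None,fx=1.36,fy=1.36,interpolation=cv2.INTER_CUBIC) for x in(a,b)]))"
```

```text
(no output)
```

View pics/c0.png

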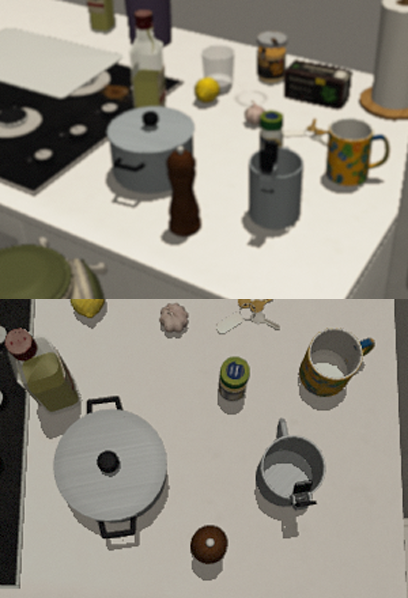

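View pics/top0.png

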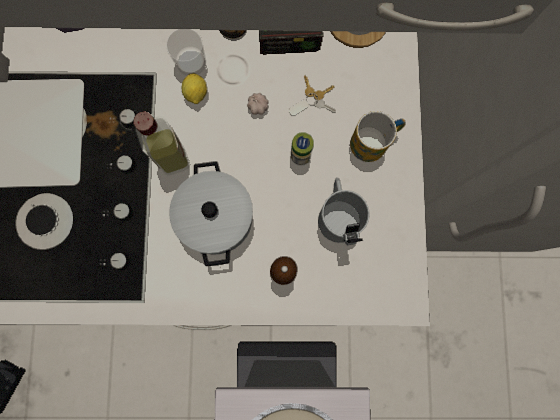

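```bash
python3 - <<'E'
from h import *
np.set_printoptions(precision=4,suppress=True)
im=save("top","top1.png")
for n in("top","scene"):
    if n=="scene": save(n,"s1.png")
    for q,z in(("pan_lid",.101),("milk_jug",.115),("levers",.155),("thermometer",.115)):
        for d in r.cut_out(n,q)[:1]:
            m=d["region"].astype(np.uint8); c=max(cv2.findContours(m,0,1)[0],key=len)
            h=cv2.convexHull(c)[:,0].astype(float)
            W=np.array([atz(n,p,z)[:2] for p in h])
            A=np.c_[2*W,np.ones(len(W))]; s=np.linalg.lstsq(A,(W**2).sum(1),rcond=None)[0]
            print(n,q,d["score"],m.sum(),"circ",s[:2],np.sqrt(s[2]+s[:2]@s[:2]),"rect",cv2.minAreaRect(c))
for p in((207,167),(216,259),(206,162),(217,264)): print(p,atz("top",p,.075))
print(atz("top",(209.5,209.5),.131), atz("top",(338,182),.08))
b=cv2.cvtColor(im,cv2.COLOR_RGB2BGR)
cv2.imwrite("pics/c1.png",cv2.hconcat([cv2.resize(b[150:280,160:260],None,fx=4,fy=4,interpolation=cv2.INTER_CUBIC),cv2.resize(b[165:295,300:400],None,fx=4,fy=4,interpolation=cv2.INTER_CUBIC)]))
E
```

```text
top pan_lid 0.86 5330 circ [0.5022 0.1667] 0.082055382654888 rect ((210.88238525390625, 211.0294189453125), (81.00689697265625, 82.21957397460938), 75.96376037597656)
top milk_jug 0.59 2039 circ [ 0.5024 -0.0909] 0.05706794116063603 rect ((341.3649597167969, 214.68276977539062), (52.65605926513672, 54.9986572265625), 36.46923828125)
top levers 0.68 5397 circ [0.4932 0.1588] 0.07813993012552017 rect ((211.0000457763672, 211.50003051757812), (81.31727600097656, 82.73149108886719), 45.0)
top thermometer 0.63 286 circ [ 0.4573 -0.1132] 0.02031289398225128 rect ((351.6751708984375, 233.4517822265625), (20.80413818359375, 15.959339141845703), 85.91438293457031)
scene pan_lid 0.96 1815 circ [0.4997 0.162 ] 0.08442876995830176 rect ((241.0, 195.5), (35.0, 64.0), 90.0)
scene milk_jug 0.72 1908 circ [ 0.4383 -0.1355] 0.09911160371218332 rect ((332.20880126953125, 237.7852783203125), (41.1860237121582, 62.89112854003906), 4.398705005645752)
scene levers 0.73 409 circ [ 0.4324 -0.1252] 0.05892288111372235 rect ((327.5, 222.5), (37.0, 13.0), 90.0)
scene thermometer 0.72 451 circ [ 0.4826 -0.0941] 0.06718184358743512 rect ((326.78802490234375, 222.4381103515625), (13.687478065490723, 37.29404830932617), 4.969740867614746)
(207, 167) [0.5976 0.1803 0.075 ]
(216, 259) [0.4085 0.1563 0.075 ]
(206, 162) [0.6082 0.1828 0.075 ]
(217, 264) [0.3986 0.154  0.075 ]
[0.4997 0.1646 0.131 ] [ 0.5671 -0.0897  0.08  ]
```

View pics/c1.png

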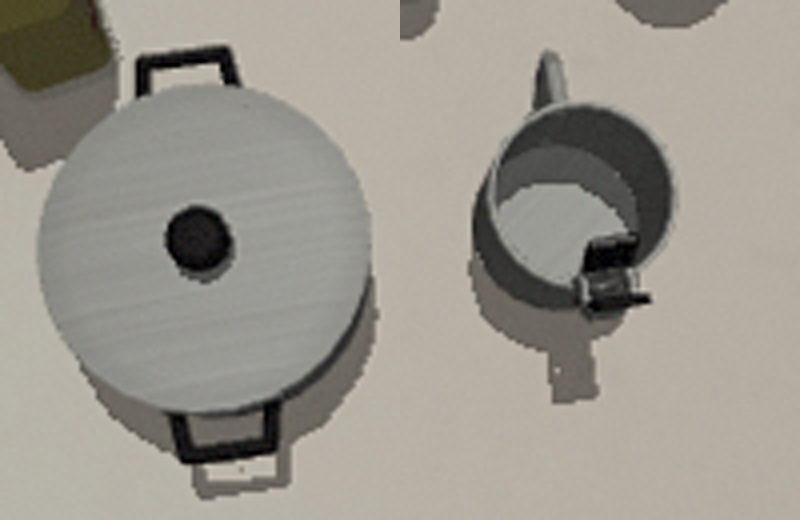

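```bash
python3 - <<'E'
from h import *
np.set_printoptions(precision=4,suppress=True)
t=lambda c,z: atz("top",(300+(c[0]-400)/4,165+c[1]/4),z)
print("jug",t((583,206),.115),"inner lever mid",t((612,237),.174),"outer",t((618,300),.174),"outer ends",t((587,304),.174),t((650,298),.174),"inner ends",t((592,238),.174),t((636,234),.174))
print("base handle",t((550,55),.08))
b=cv2.imread("pics/s1.png"); cv2.imwrite("pics/c2.png",cv2.resize(b[190:290,290:380],None,fx=5.5,fy=5.5,interpolation=cv2.INTER_CUBIC))
E
```

```text
jug [ 0.4904 -0.1     0.115 ] inner lever mid [ 0.4674 -0.1054  0.174 ] outer [ 0.4384 -0.1076  0.174 ] outer ends [ 0.4364 -0.0934  0.174 ] [ 0.4394 -0.1223  0.174 ] inner ends [ 0.4668 -0.0961  0.174 ] [ 0.4688 -0.1164  0.174 ]
base handle [ 0.5739 -0.0887  0.08  ]
```

View pics/c2.png

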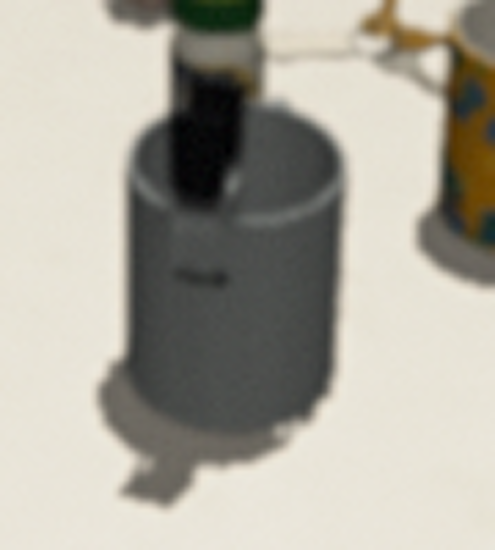

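Call:
arm_command --pt "0 0 0 0 0 -0.1162 1" --pt "0 0 0 0 0 -0.1162 1" --pt "0 0 0 0 0 -0.1162 1" --pt "0 0 0 0 0 -0.1162 1" --pt "0 0 0 0 0 -0.1162 1" --pt "-0.0197 -0.033 0.0076 0 0 0 1" --pt "-0.0197 -0.033 0.0076 0 0 0 1" --pt "-0.0197 -0.033 0.0076 0 0 0 1"

```text
clock: 2.37
position: [0.3094, 0.4052, 0.2407]
tool_rot: [[-0.991, -0.137, 0.0], [-0.137, 0.991, 0.0], [-0.0, 0.0, -1.0]]
wrist_force: [0.4, 0.5, -0.5]
grip_width: 0.0881
finger_force: 0.0
```

Call:
arm_command --pt "-0.0197 -0.033 0.0076 0 0 0 1" --pt "-0.0197 -0.033 0.0076 0 0 0 1" --pt "-0.0197 -0.033 0.0076 0 0 0 1" --pt "-0.0197 -0.033 0.0076 0 0 0 1" --pt "-0.0197 -0.033 0.0076 0 0 0 1" --pt "-0.0197 -0.033 0.0076 0 0 0 1" --pt "-0.0197 -0.033 0.0076 0 0 0 1" --pt "-0.0197 -0.033 0.0076 0 0 0 0.9"

```text
clock: 3.03
position: [0.5018, 0.164, 0.1799]
tool_rot: [[-0.991, -0.135, 0.0], [-0.135, 0.991, 0.0], [-0.0, 0.0, -1.0]]
wrist_force: [0.5, 0.5, -0.3]
grip_width: 0.0836
finger_force: 0.0
```

Call:
arm_command --pt "0 0 0.016 0 0 0 0.7" --pt "0 0 0.016 0 0 0 0.6" --pt "0 0 0.016 0 0 0 0.5" --pt "0 0 0 0 0 0 0.4" --pt "0 0 0 0 0 0 0.3" --pt "0 0 0 0 0 0 0.3" --pt "0 0 0 0 0 0 0.3" --pt "0 0 0 0 0 0 0.3" --newtons 5

```text
clock: 3.7
position: [0.5011, 0.1659, 0.1331]
tool_rot: [[-0.991, -0.135, 0.002], [-0.135, 0.991, 0.0], [-0.002, -0.0, -1.0]]
wrist_force: [-0.4, 1.3, 1.9]
grip_width: 0.0319
finger_force: 5.0
```

Call:
arm_command --pt "0 0.006 0 0 0 0 0.3" --pt "0 0.006 0 0 0 0 0.3" --pt "0 0.006 0 0 0 0 0.3" --pt "0 0.006 0 0 0 0 0.3" --pt "0 0.006 0 0 0 0 0.3" --pt "0 0.006 0 0 0 0 0.3" --pt "0 0.006 0 0 0 0 0.3" --pt "0 0.006 0 0 0 0 0.3"

```text
clock: 4.37
position: [0.4948, 0.2137, 0.133]
tool_rot: [[-0.991, -0.135, 0.002], [-0.135, 0.991, -0.001], [-0.002, -0.001, -1.0]]
wrist_force: [0.6, -4.3, 6.5]
grip_width: 0.0319
finger_force: 5.0
```

Call:
arm_command --pt "0 0 0 0 0 0 0.3" --pt "0 0 0 0 0 0 0.5" --pt "0 0 0 0 0 0 0.6" --pt "0 0 0 0 0 0 0.6" --pt "0 0 -0.02 0 0 0 0.6" --pt "0 0 -0.04 0 0 0 0.6" --pt "0 0 -0.04 0 0 0 0.6" --pt "0 0 -0.03 0 0 0 0.6"

```text
clock: 5.03
position: [0.4943, 0.2135, 0.265]
tool_rot: [[-0.991, -0.135, 0.002], [-0.135, 0.991, 0.001], [-0.002, 0.0, -1.0]]
wrist_force: [0.7, 1.1, 0.4]
grip_width: 0.0531
finger_force: 0.0
```

Call:
arm_command --pt "0 0 0 0 0 0.1226 0.75" --pt "0 0 0 0 0 0.1226 0.75" --pt "0 0 0 0 0 0.1226 0.75" --pt "0 0 0 0 0 0.1226 0.75" --pt "0 0 0 0 0 0.1226 0.75" --pt "0 0 0 0 0 0.1226 0.75" --pt "0 0 0 0 0 0.1226 0.75" --pt "0 0 0 0 0 0.1226 0.75"

```text
clock: 5.7
position: [0.4941, 0.2134, 0.2619]
tool_rot: [[-0.659, 0.752, -0.001], [0.752, 0.659, 0.0], [0.001, -0.001, -1.0]]
wrist_force: [0.3, -0.4, 0.6]
grip_width: 0.0659
finger_force: 0.0
```

Call:
arm_command --pt "0 0 0 0 0 0.1226 0.75" --pt "0 0 0 0 0 0.1226 0.75" --pt "0 0 0 0 0 0.1226 0.75" --pt "0 0 0 0 0 0.1226 0.75" --pt "0 0 0 0 0 0.1226 0.75" --pt "0 0 0 0 0 0 0.75" --pt "-0.0286 -0.0072 0 0 0 0 0.75" --pt "-0.0286 -0.0072 0 0 0 0 0.75"

```text
clock: 6.37
position: [0.486, 0.155, 0.2617]
tool_rot: [[-0.119, 0.993, -0.001], [0.993, 0.119, 0.0], [0.0, -0.001, -1.0]]
wrist_force: [0.5, -0.0, -0.5]
grip_width: 0.066
finger_force: 0.0
```

```bash
python3 - <<'E'
from h import *
np.set_printoptions(precision=4,suppress=True)
im=save("top","top2.png"); save("scene","s2.png")
o=r.observe(); print(o["position"],o["tool_rot"],o["clock"])
for n in("top","scene"):
    for q,z in(("pan_lid",.101),("levers",.155),("pan_rim",.095),("milk_jug",0),("saucepan",0)):
        print(n,q,[(d["pixel"],d["score"],atz(n,d["pixel"],z)) for d in r.spot_point(n,q)[:1]])
b=cv2.imread("pics/top2.png");c=cv2.imread("pics/s2.png")
cv2.imwrite("pics/c3.png",cv2.hconcat([cv2.resize(b[140:300,140:300],None,fx=2.5,fy=2.5),cv2.resize(c[120:280,180:340],None,fx=2.5,fy=2.5)]))
E
```

```text
[0.486  0.1525 0.2621] [[-0.1133  0.9936 -0.0008]
 [ 0.9936  0.1133 -0.0006]
 [-0.0005 -0.0008 -1.    ]] 6.4667
top pan_lid [([182.6, 210.4], 0.9, array([0.5024, 0.2219, 0.101 ]))]
top levers [([353.7, 236.3], 0.74, array([ 0.4472, -0.109 ,  0.155 ]))]
top pan_rim []
top milk_jug [([338.4, 218.9], 0.63, array([ 0.5021, -0.0989,  0.    ]))]
top saucepan []
scene pan_lid [([223.0, 192.6], 0.58, array([0.4839, 0.2086, 0.101 ]))]
scene levers [([327.7, 213.2], 0.8, array([ 0.4599, -0.1057,  0.155 ]))]
scene pan_rim [([240.8, 197.7], 0.85, array([0.4939, 0.1601, 0.095 ]))]
scene milk_jug [([331.1, 258.9], 0.91, array([ 0.4935, -0.1015, -0.    ]))]
scene saucepan [([243.3, 225.1], 0.87, array([0.505 , 0.1677, 0.    ]))]
```

View pics/c3.png

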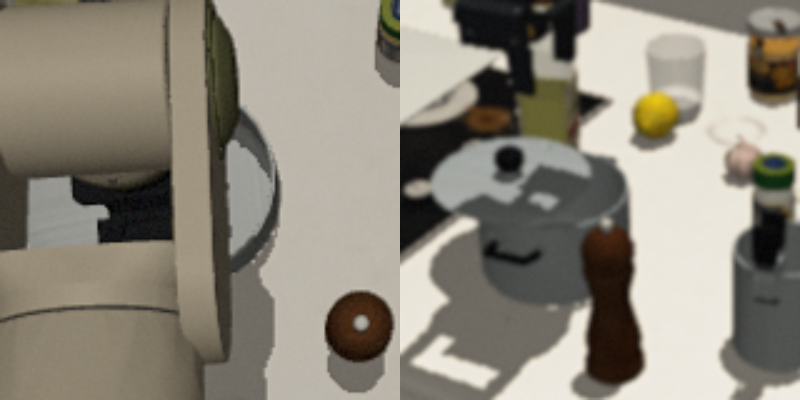

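Call:
arm_command --pt "-0.0318 -0.008 0.004 0 0 0 0.75" --pt "-0.0318 -0.008 0.004 0 0 0 0.75" --pt "-0.0318 -0.008 0.004 0 0 0 0.75" --pt "-0.0318 -0.008 0.004 0 0 0 0.75" --pt "-0.0318 -0.008 0.004 0 0 0 0.75" --pt "-0.0318 -0.008 0.004 0 0 0 0.75" --pt "-0.0318 -0.008 0.004 0 0 0 0.75" --pt "-0.0318 -0.008 0.004 0 0 0 0.75"

```text
clock: 7.63
position: [0.4509, -0.1065, 0.2301]
tool_rot: [[-0.112, 0.994, 0.0], [0.994, 0.112, -0.0], [-0.0, 0.0, -1.0]]
wrist_force: [1.1, -0.8, 0.1]
grip_width: 0.0662
finger_force: 0.0
```

Call:
arm_command --pt "0 0 0.014 0 0 0 0.75" --pt "0 0 0.014 0 0 0 0.75" --pt "0 0 0.014 0 0 0 0.75" --pt "0 0 0.014 0 0 0 0.75" --pt "0 0 0.01 0 0 0 0.75" --pt "0 0 0 0 0 0 0.75" --pt "0 0 0 0 0 0 0.6" --pt "0 0 0 0 0 0 0.5"

```text
clock: 8.3
position: [0.4517, -0.1052, 0.1648]
tool_rot: [[-0.112, 0.994, 0.001], [0.994, 0.112, -0.0], [-0.001, 0.001, -1.0]]
wrist_force: [-0.1, 0.2, 0.6]
grip_width: 0.055
finger_force: 0.0
```

```bash
python3 - <<'E'
from h import *
save("top","top3.png"); save("scene","s3.png")
b=cv2.imread("pics/top3.png");c=cv2.imread("pics/s3.png")
cv2.imwrite("pics/c4.png",cv2.hconcat([cv2.resize(b[140:300,160:380],None,fx=1.8,fy=2.5),cv2.resize(c[150:280,270:400],None,fx=3.08,fy=3.08)]))
E
```

```text
(no output)
```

View pics/c4.png

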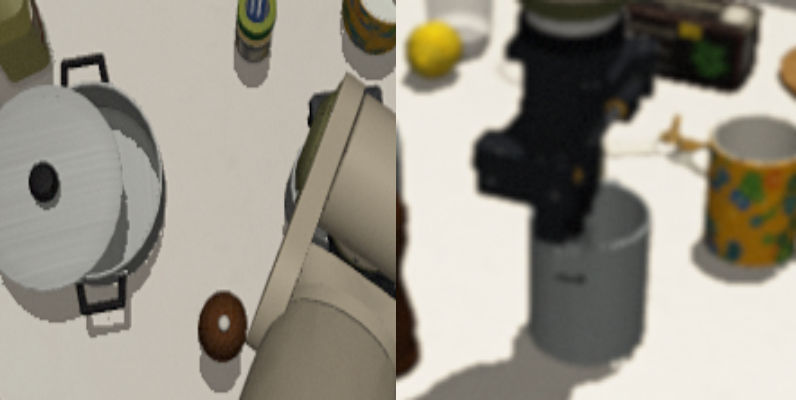

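Call:
arm_command --pt "0 0 0 0 0 0 0.45" --pt "0 0 0 0 0 0 0.4" --pt "0 0 0 0 0 0 0.35" --pt "0 0 0 0 0 0 0.3" --pt "0 0 0 0 0 0 0.25" --pt "0 0 0 0 0 0 0.2" --pt "0 0 0 0 0 0 0.15" --pt "0 0 0 0 0 0 0.1" --newtons 20

```text
clock: 9.07
position: [0.4511, -0.1051, 0.164]
tool_rot: [[-0.112, 0.994, -0.001], [0.994, 0.112, 0.0], [0.0, -0.001, -1.0]]
wrist_force: [-0.5, -0.1, 0.5]
grip_width: 0.0192
finger_force: 19.8
```

```bash
python3 - <<'E'
from h import *
np.set_printoptions(precision=4,suppress=True)
o=r.observe(); print(o["wrist_force"],o["grip_width"],o["finger_force"])
# pan rim right edge pixels and lid mask from top3 view (pan unobstructed)
save("top","top4.png")
for q,z in(("pan_lid",.101),("saucepan",.095)):
    for d in r.cut_out("top",q)[:1]:
        c=max(cv2.findContours(d["region"].astype(np.uint8),0,1)[0],key=len)
        W=np.array([atz("top",p,z)[:2] for p in cv2.convexHull(c)[:,0].astype(float)])
        A=np.c_[2*W,np.ones(len(W))]; s=np.linalg.lstsq(A,(W**2).sum(1),rcond=None)[0]
        print(q,d["score"],s[:2],np.sqrt(s[2]+s[:2]@s[:2]))
for q,z in(("pan_rim",.095),("saucepan",0),("pan_lid",.097)):
    for n in("top","scene"):
        if n=="scene" and q=="pan_rim": save(n,"s4.png")
        print(n,q,[(d["score"],atz(n,d["pixel"],z)) for d in r.spot_point(n,q)[:1]])
b=cv2.imread("pics/top4.png")
cv2.imwrite("pics/c5.png",cv2.resize(b[150:280,150:260],None,fx=4.5,fy=4.5,interpolation=cv2.INTER_CUBIC))
E
```

```text
[-0.515  -0.0887  0.5121] 0.019184588826223172 19.786686832740088
pan_lid 0.63 [0.4953 0.2146] 0.08140816467162866
saucepan 0.93 [0.4982 0.1849] 0.1014202198839986
top pan_rim []
scene pan_rim [(0.66, array([ 0.2926, -0.05  ,  0.095 ]))]
top saucepan [(0.82, array([0.5039, 0.1702, 0.    ]))]
scene saucepan [(0.83, array([0.502 , 0.1701, 0.    ]))]
top pan_lid [(0.85, array([0.5031, 0.2124, 0.097 ]))]
scene pan_lid [(0.67, array([0.4963, 0.2139, 0.097 ]))]
```

View pics/c5.png

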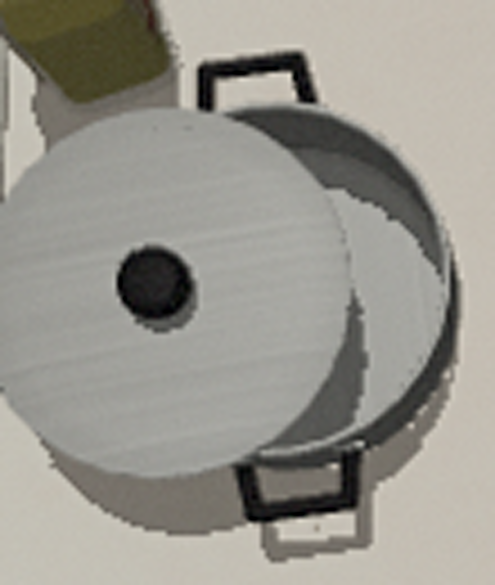

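```bash
python3 - <<'E'
from h import *
np.set_printoptions(precision=4,suppress=True)
g=cv2.cvtColor(cv2.imread("pics/top4.png"),cv2.COLOR_BGR2GRAY).astype(float)
C0=np.array([.502,.167])
from scipy.ndimage import map_coordinates as mc
from scipy.optimize import least_squares
a=np.radians(np.arange(-125,-30,3)); rr=np.arange(.068,.09,.0005)
px=np.array([[proj("top",[C0[0]+q*np.cos(t),C0[1]+q*np.sin(t),.095]) for q in rr] for t in a])
I=mc(g,[px[...,1],px[...,0]],order=1)
for t,row in zip(a[::3],I[::3]): print(int(np.degrees(t).round()),row[::3].astype(int))
# bright ring (rim top) / handle midpoint check
t=lambda c,z: atz("top",(150+c[0]/4.5,150+c[1]/4.5),z)
h1,h2=t((253,60),.076),t((306,510),.076); print("handles",h1,h2,(h1+h2)/2)
print("right rim outer",t((453,270),.095),"knob",t((154,280),.13))
E
```

```text
-125 [163 162 162 157 152 149 113  62  50  57  57  52  65 102 115]
-116 [162 164 165 164 160 153 117  60  55  56  51  59  83 121 164]
-107 [167 166 162 161 163 159 115  66  50  48  73 124 182 194 191]
-98 [162 163 164 165 159 144 115  67  59  87 145 180 194 192 190]
-89 [165 167 157 138 119 144 108  50 108 172 197 192 190 190 190]
-80 [ 82  85  85  85 102 129 149 149 169 193 191 191 191 190 190]
-71 [ 83  84  75  74  88 136 162 175 191 191 190 190 190 189 188]
-62 [ 80  74  65  61  81 131 169 186 192 191 190 190 190 190 191]
-53 [ 72  61  56  54  65 106 151 175 188 191 190 190 189 189 189]
-44 [ 62  57  54  54  63 101 151 176 189 191 190 190 190 189 189]
-35 [ 59  59  58  58  67  98 139 162 176 192 191 190 189 190 190]
handles [0.6051 0.1821 0.076 ] [0.3998 0.1519 0.076 ] [0.5025 0.167  0.076 ]
right rim outer [0.5051 0.0875 0.095 ] knob [0.4942 0.2131 0.13  ]
```

Call:
arm_command --pt "0 0 0 0 0 0 0.1" --pt "0 0 -0.008 0 0 0 0.1" --pt "0 0 -0.014 0 0 0 0.1" --pt "0 0 -0.018 0 0 0 0.1" --pt "0 0 -0.02 0 0 0 0.1" --pt "0 0 -0.02 0 0 0 0.1" --pt "0 0 -0.02 0 0 0 0.1" --pt "0 0 -0.01 0 0 0 0.1"

```text
clock: 10.23
position: [0.4518, -0.1053, 0.277]
tool_rot: [[-0.112, 0.994, 0.004], [0.994, 0.112, -0.002], [-0.002, 0.003, -1.0]]
wrist_force: [0.6, 0.7, -1.0]
grip_width: 0.0189
finger_force: 19.8
```

```bash
python3 - <<'E'
from h import *
save("scene","s5.png"); save("top","top5.png")
o=r.observe(); print(o["wrist_force"],o["grip_width"],o["finger_force"],o["position"])
c=cv2.imread("pics/s5.png")
cv2.imwrite("pics/c6.png",cv2.resize(c[130:280,270:400],None,fx=3.9,fy=3.9,interpolation=cv2.INTER_CUBIC))
for n in("scene","top"): print([(d["pixel"],d["score"],atz(n,d["pixel"],0)) for d in r.spot_point(n,"milk_jug")[:1]])
E
```

```text
[ 0.77764663  0.06633169 -0.64086019] 0.019119103028493813 19.798952562982777 [ 0.45184478 -0.10529824  0.27610573]
[([330.0, 257.6], 0.67, array([ 4.96693514e-01, -9.68292690e-02, -1.11022302e-16]))]
[([341.0, 219.9], 0.67, array([ 0.4999405 , -0.10453762,  0.        ]))]
```

View pics/c6.png

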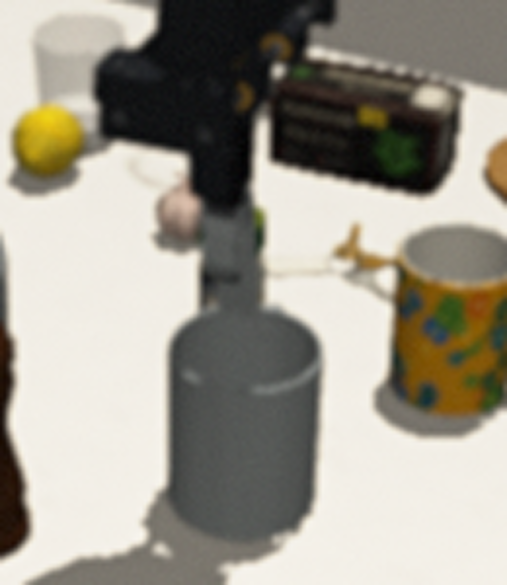

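Call:
arm_command --pt "0 0 0 0 0 -0.1 0.1" --pt "0 0 0 0 0 -0.1226 0.1" --pt "0 0 0 0 0 -0.1226 0.1" --pt "0 0 0 0 0 -0.1226 0.1" --pt "0 0 0 0 0 -0.1226 0.1" --pt "0 0 0 0 0 -0.1226 0.1" --pt "0 0 0 0 0 -0.1226 0.1" --pt "0 0 0 0 0 -0.1226 0.1"

```text
clock: 11.1
position: [0.451, -0.105, 0.273]
tool_rot: [[-0.88, 0.475, -0.002], [0.475, 0.88, 0.001], [0.002, 0.0, -1.0]]
wrist_force: [0.1, 0.5, -2.7]
grip_width: 0.019
finger_force: 19.8
```

Call:
arm_command --pt "0 0 0 0 0 -0.1226 0.1" --pt "0 0 0 0 0 -0.1226 0.1" --pt "0 0 0 0 0 -0.1226 0.1" --pt "0 0 0 0 0 -0.1226 0.1" --pt "0 0 0 0 0 -0.1226 0.1" --pt "0 0 0 0 0 -0.0226 0.1" --pt "-0.011 0.0227 0 0 0 0 0.1" --pt "-0.011 0.0227 0 0 0 0 0.1"

```text
clock: 11.77
position: [0.4669, -0.0571, 0.2734]
tool_rot: [[-0.992, -0.129, -0.001], [-0.129, 0.992, 0.001], [0.001, 0.001, -1.0]]
wrist_force: [0.1, 0.2, -0.9]
grip_width: 0.0189
finger_force: 19.8
```

Call:
arm_command --pt "-0.011 0.0227 0 0 0 0 0.1" --pt "-0.011 0.0227 0 0 0 0 0.1" --pt "-0.011 0.0227 0 0 0 0 0.1" --pt "-0.011 0.0227 0 0 0 0 0.1" --pt "-0.011 0.0227 0 0 0 0 0.1" --pt "-0.011 0.0227 0 0 0 0 0.1" --pt "0 0 0 0 0 0 0.1" --pt "0 0 0 0 0 0 0.1"

```text
clock: 12.43
position: [0.5139, 0.0875, 0.2732]
tool_rot: [[-0.991, -0.135, -0.002], [-0.135, 0.991, -0.0], [0.002, 0.0, -1.0]]
wrist_force: [-0.1, 0.2, -1.4]
grip_width: 0.0189
finger_force: 20.0
```

Call:
arm_command --pt "0 0 0.01 0 0 0 0.1" --pt "0 0 0.01 0 0 0 0.1" --pt "0 0 0.01 0 0 0 0.1" --pt "0 0 0.01 0 0 0 0.1" --pt "0 0 0.01 0 0 0 0.1" --pt "0 0 0.008 0 0 0 0.1" --pt "0 0 0 0 0 0 0.1" --pt "0 0 0 0 0 0 0.1"

```text
clock: 13.1
position: [0.5139, 0.0862, 0.216]
tool_rot: [[-0.991, -0.133, -0.001], [-0.133, 0.991, -0.0], [0.001, 0.0, -1.0]]
wrist_force: [-0.8, 0.2, -0.9]
grip_width: 0.0188
finger_force: 20.0
```

```bash
python3 - <<'E'
from h import *
np.set_printoptions(precision=4,suppress=True)
save("scene","s6.png"); save("top","top6.png")
c=cv2.imread("pics/s6.png");b=cv2.imread("pics/top6.png")
print([(d["pixel"],d["score"],atz("scene",d["pixel"],.092)) for d in r.spot_point("scene","blade_tip")[:1]], proj("scene",[.503,.1685,.095]),r.observe()["position"])
cv2.imwrite("pics/c7.png",cv2.hconcat([cv2.resize(c[110:230,190:310],None,fx=4,fy=4,interpolation=cv2.INTER_CUBIC),cv2.resize(b[150:270,170:250],None,fx=4,fy=4)]))
E
```

```text
[([261.6, 197.4], 0.91, array([0.5251, 0.1173, 0.092 ]))] [240.1972 195.1988] [0.5142 0.0865 0.2167]
```

View pics/c7.png

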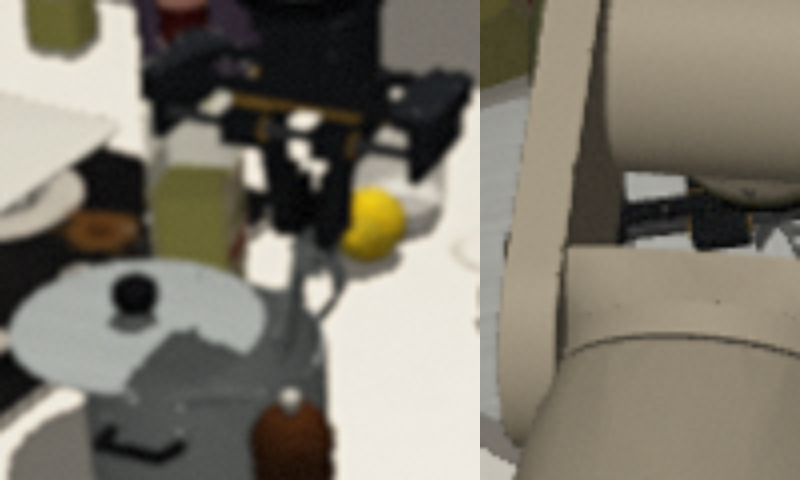

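Call:
arm_command --pt "0 0 0.008 0 0 0 0.1" --pt "0 0 0.01 0 0 0 0.1" --pt "0 0 0.01 0 0 0 0.1" --pt "0 0 0.01 0 0 0 0.1" --pt "0 0 0.01 0 0 0 0.1" --pt "0 0 0.01 0 0 0 0.1" --pt "0 0 0.005 0 0 0 0.1" --pt "0 0 0 0 0 0 0.1"

```text
clock: 13.92
position: [0.5136, 0.0867, 0.1521]
tool_rot: [[-0.991, -0.135, -0.002], [-0.135, 0.991, 0.0], [0.002, 0.0, -1.0]]
wrist_force: [1.1, 0.5, -1.2]
grip_width: 0.0189
finger_force: 20.0
```

```bash
python3 - <<'E'
from h import *
np.set_printoptions(precision=4,suppress=True)
save("scene","s7.png")
o=r.observe(); print(o["wrist_force"],o["position"])
for n,z in (("scene",0),):
  for q in("saucepan","pan_rim","thermometer","blade_tip"): print(q,[(d["pixel"],d["score"]) for d in r.spot_point(n,q)[:1]])
# predicted origin pixel if seated, wall pixel
u=np.array([.136,-.991]);C=np.array([.5028,.1685])
for R in(.0745,.0785,.0905): print(R,proj("scene",[*(C+R*u),.095]))
c=cv2.imread("pics/s7.png")
cv2.imwrite("pics/c8.png",cv2.resize(c[150:230,220:320],None,fx=6,fy=6,interpolation=cv2.INTER_CUBIC))
E
```

```text
[ 0.8959  0.2565 -0.6551] [0.5139 0.0867 0.1529]
saucepan [([243.7, 226.7], 0.86)]
pan_rim [([240.2, 196.2], 0.95)]
thermometer [([266.8, 199.1], 0.72)]
blade_tip []
0.0745 [266.3448 200.9755]
0.0785 [267.779  201.2898]
0.0905 [272.0989 202.2367]
```

View pics/c8.png

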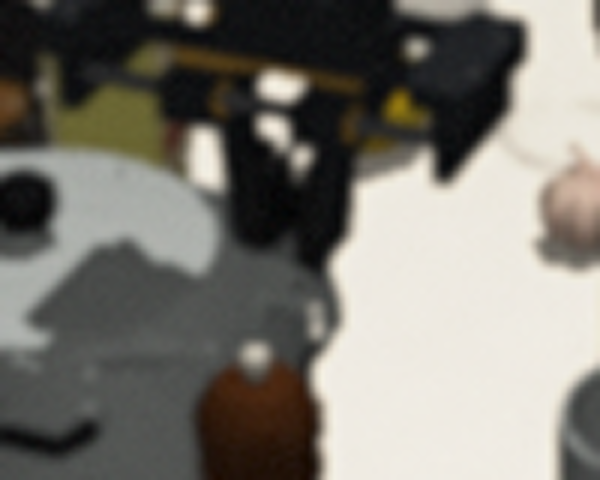

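Call:
arm_command --pt "0 0 0.002 0 0 0 0.1" --pt "0 0 0.002 0 0 0 0.1" --pt "0 0 0.002 0 0 0 0.1" --pt "0 0 0.002 0 0 0 0.1" --pt "0 0 0 0 0 0 0.1" --pt "0 0 0 0 0 0 0.1" --pt "0 0 0 0 0 0 0.1" --pt "0 0 0 0 0 0 0.1"

```text
clock: 14.83
position: [0.5141, 0.0867, 0.1452]
tool_rot: [[-0.991, -0.135, 0.0], [-0.135, 0.991, -0.0], [-0.0, -0.0, -1.0]]
wrist_force: [1.3, -0.5, -1.4]
grip_width: 0.019
finger_force: 20.0
```

Call:
arm_command --pt "0 0 0.001 0 0 0 0.1" --pt "0 0 0 0 0 0 0.1" --pt "0 0 0.001 0 0 0 0.1" --pt "0 0 0 0 0 0 0.1" --pt "0 0 0 0 0 0 0.1" --pt "0 0 0 0 0 0 0.1" --pt "0 0 0 0 0 0 0.1" --pt "0 0 0 0 0 0 0.1"

```text
clock: 15.5
position: [0.5143, 0.0867, 0.144]
tool_rot: [[-0.991, -0.135, 0.001], [-0.135, 0.991, -0.0], [-0.001, -0.0, -1.0]]
wrist_force: [-0.9, -0.1, 6.3]
grip_width: 0.0189
finger_force: 20.0
```

Call:
arm_command --pt "0 0 0.0005 0 0 0 0.25" --pt "0 0 0 0 0 0 0.3" --pt "0 0 0 0 0 0 0.35" --pt "0 0 0 0 0 0 0.4" --pt "0 0 0 0 0 0 0.5" --pt "0 0 0 0 0 0 0.6" --pt "0 0 0 0 0 0 0.7" --pt "0 0 0 0 0 0 0.7"

```text
clock: 16.17
position: [0.514, 0.0867, 0.1425]
tool_rot: [[-0.991, -0.135, -0.0], [-0.135, 0.991, 0.0], [0.0, 0.0, -1.0]]
wrist_force: [-1.3, -0.6, 0.9]
grip_width: 0.0601
finger_force: 0.0
```

Call:
arm_command --pt "0 0 -0.01 0 0 0 0.7" --pt "0 0 -0.02 0 0 0 0.7" --pt "0 0 -0.03 0 0 0 0.7" --pt "0 0 -0.03 0 0 0 0.7" --pt "0 0 0 0 0 0 0.7" --pt "0 -0.03 0 0 0 0 0.7" --pt "0 -0.03 0 0 0 0 0.7" --pt "0 -0.03 0 0 0 0 0.7"

```text
clock: 16.83
position: [0.526, -0.0033, 0.2323]
tool_rot: [[-0.991, -0.136, -0.0], [-0.136, 0.991, 0.0], [0.0, 0.0, -1.0]]
wrist_force: [0.3, 0.2, 0.2]
grip_width: 0.0615
finger_force: 0.0
```

```bash
python3 - <<'E'
from h import *
np.set_printoptions(precision=4,suppress=True)
save("scene","s8.png");save("top","top8.png")
o=r.observe(); print(o["wrist_force"],o["position"],o["clock"])
for q,z in(("thermometer",.095),("levers",.135),("pan_lid",.097),("saucepan",0),("pan_rim",.095)):
  for n in("scene","top"): print(n,q,[(d["pixel"],d["score"],atz(n,d["pixel"],z)) for d in r.spot_point(n,q)[:1]])
u=np.array([.136,-.991]);C=np.array([.5028,.1685])
print(proj("scene",[*(C+.077*u),.095]),proj("scene",[*(C+.08*u),.135]))
c=cv2.imread("pics/s8.png")
cv2.imwrite("pics/c9.png",cv2.resize(c[140:240,190:310],None,fx=6,fy=6,interpolation=cv2.INTER_CUBIC))
E
```

```text
[ 0.0437  0.3817 -0.0943] [ 0.5266 -0.0056  0.232 ] 16.9333
scene thermometer [([266.9, 199.1], 0.52, array([0.5211, 0.0983, 0.095 ]))]
top thermometer [([248.6, 201.4], 0.42, array([0.5225, 0.092 , 0.095 ]))]
scene levers [([263.7, 188.4], 0.76, array([0.5065, 0.0964, 0.135 ]))]
top levers [([249.1, 201.1], 0.55, array([0.516 , 0.0885, 0.135 ]))]
scene pan_lid [([222.0, 189.8], 0.81, array([0.4989, 0.2236, 0.097 ]))]
top pan_lid [([186.8, 211.1], 0.95, array([0.5016, 0.2143, 0.097 ]))]
scene saucepan [([243.9, 227.6], 0.73, array([0.4964, 0.1596, 0.    ]))]
top saucepan [([216.2, 218.9], 0.75, array([0.5002, 0.1677, 0.    ]))]
scene pan_rim [([241.3, 197.2], 0.6, array([0.4965, 0.1604, 0.095 ]))]
top pan_rim []
[267.2408 201.1719] [267.6933 187.8251]
```

View pics/c9.png

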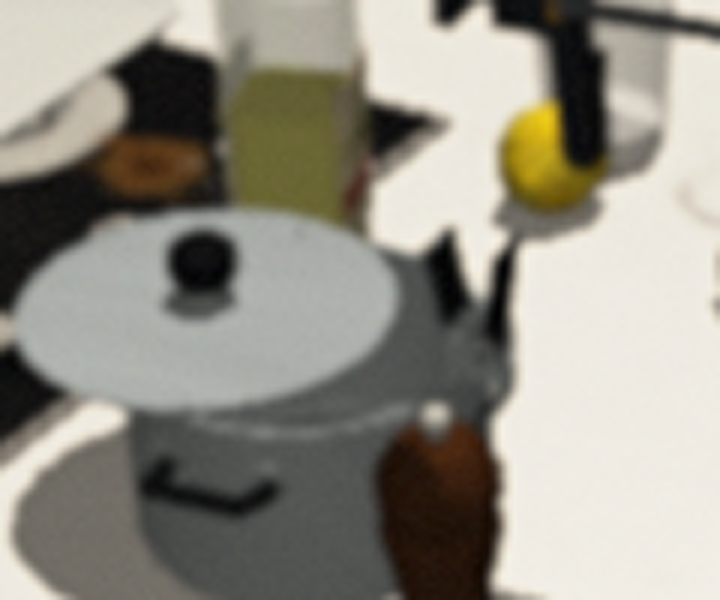

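Call:
arm_command --pt "0 0.024 0 0 0 0 0.25" --pt "0 0.024 0 0 0 0 0.25" --pt "0 0.024 0 0 0 0 0.25" --pt "0 0.0237 0 0 0 0 0.25" --pt "0 0 0.015 0 0 0 0.25" --pt "0 0 0.02 0 0 0 0.25" --pt "0 0 0.012 0 0 0 0.25" --pt "0 0 0 0 0 0 0.25"

```text
clock: 18.1
position: [0.5122, 0.0927, 0.1835]
tool_rot: [[-0.991, -0.135, -0.004], [-0.135, 0.991, 0.0], [0.004, 0.001, -1.0]]
wrist_force: [-0.9, -0.1, -1.2]
grip_width: 0.0224
finger_force: 0.0
```

Call:
arm_command --pt "0 0 0.001 0 0 0 0.25" --pt "0 0 0.001 0 0 0 0.25" --pt "0 0 0.001 0 0 0 0.25" --pt "0 0 0 0 0 0 0.25" --pt "0 0 0 0 0 0 0.25" --pt "0 0 0 0 0 0 0.25" --pt "0 0 0 0 0 0 0.25" --pt "0 0 0 0 0 0 0.25"

```text
clock: 18.77
position: [0.5133, 0.0923, 0.1828]
tool_rot: [[-0.991, -0.135, 0.0], [-0.135, 0.991, -0.0], [-0.0, -0.0, -1.0]]
wrist_force: [0.8, 0.4, 0.3]
grip_width: 0.0218
finger_force: 0.0
```

Call:
arm_command --pt "0 -0.003 0 0 0 0 0.25" --pt "0 0 0.001 0 0 0 0.25" --pt "0 0 0.001 0 0 0 0.25" --pt "0 0 0 0 0 0 0.25" --pt "0 0 0 0 0 0 0.25" --pt "0 0 0 0 0 0 0.25" --pt "0 0 0 0 0 0 0.25" --pt "0 0 0 0 0 0 0.25"

```text
clock: 19.43
position: [0.5137, 0.0894, 0.1807]
tool_rot: [[-0.991, -0.135, 0.0], [-0.135, 0.991, -0.0], [-0.0, -0.0, -1.0]]
wrist_force: [0.1, -0.3, 0.5]
grip_width: 0.0224
finger_force: 0.0
```

Call:
arm_command --pt "0 0 0.001 0 0 0 0.25" --pt "0 0 0 0 0 0 0.25" --pt "0 0 0 0 0 0 0.25" --pt "0 0 0 0 0 0 0.25" --pt "0 0 0 0 0 0 0.25" --pt "0 0 0 0 0 0 0.25" --pt "0 0 0 0 0 0 0.25" --pt "0 0 0 0 0 0 0.25"

```text
clock: 20.1
position: [0.5138, 0.0893, 0.1798]
tool_rot: [[-0.991, -0.135, 0.0], [-0.135, 0.991, -0.0], [-0.0, -0.0, -1.0]]
wrist_force: [-0.6, -0.9, 4.9]
grip_width: 0.0222
finger_force: 2.5
```

Call:
arm_command --pt "0 0 -0.01 0 0 0 0.25" --pt "0 0 -0.02 0 0 0 0.25" --pt "0 0 -0.03 0 0 0 0.25" --pt "0 0 -0.03 0 0 0 0.25" --pt "0 -0.035 0 0 0 0 0.25" --pt "0 -0.035 0 0 0 0 0.25" --pt "0 -0.035 0 0 0 0 0.25" --pt "0 -0.035 0 0 0 0 0.25"

```text
clock: 20.77
position: [0.5323, -0.0506, 0.2693]
tool_rot: [[-0.991, -0.135, -0.001], [-0.135, 0.991, 0.0], [0.001, 0.001, -1.0]]
wrist_force: [1.3, -0.4, 0.0]
grip_width: 0.0219
finger_force: 0.0
```

Call:
arm_command --pt "0 -0.035 0 0 0 0 0.25" --pt "0 -0.03 0 0 0 0 0.25" --pt "0 0 0 0 0 0 0.25" --pt "0 0 0 0 0 0 0.25" --pt "0 0 0 0 0 0 0.25" --pt "0 0 0 0 0 0 0.25" --pt "0 0 0 0 0 0 0.25" --pt "0 0 0 0 0 0 0.25"

```text
clock: 21.43
position: [0.5412, -0.1128, 0.2697]
tool_rot: [[-0.991, -0.136, 0.0], [-0.136, 0.991, 0.0], [-0.0, 0.0, -1.0]]
wrist_force: [0.0, 0.5, -0.1]
grip_width: 0.0219
finger_force: 0.0
```

```bash
python3 - <<'E'
from h import *
save("scene","s9.png");save("top","top9.png")
c=cv2.imread("pics/s9.png");b=cv2.imread("pics/top9.png")
cv2.imwrite("pics/c10.png",cv2.hconcat([cv2.resize(c[140:240,190:300],None,fx=4,fy=4,interpolation=cv2.INTER_CUBIC),cv2.resize(b[160:260,170:260],None,fx=4,fy=4,interpolation=cv2.INTER_CUBIC)]))
E
```

```text
(no output)
```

View pics/c10.png

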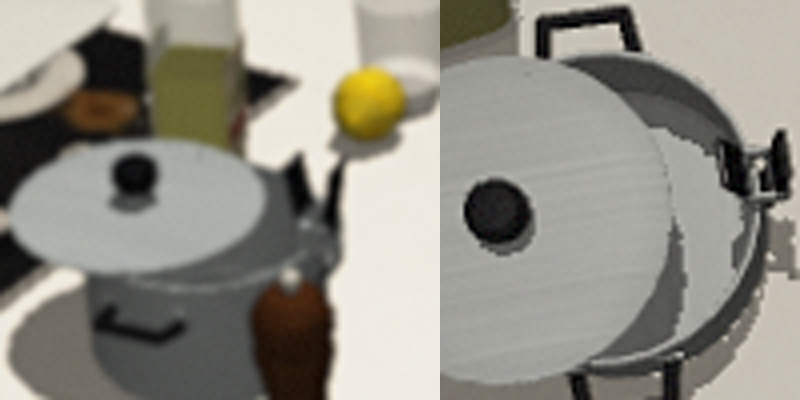

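The thermometer sits upright on the free part of the rim, with levers at (755,165) in the top crop. The lid rests level and ajar, and the gripper is clear.

```bash
python3 -c "
from workcell import r
print(r.job_done())"
```

```text
the job is handed in; nothing more can be done
None
```

The job is handed in, though no verdict came back: the last pictures show the thermometer clipped upright on the pan's bare rim (about 1 mm from fully down, judging by lever contact height), the lid level about 46 mm ajar, the jug still standing, and no sign of anything else having been knocked.

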